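# Sort grinding balls from a slotted-cap dispenser

### The job

Stand the empty steel jar centred on the round rubber pad at the foot of the ball dispenser, and turn the dispenser's cap, with the hopper upright, until the slot that lets the small balls out but holds the large one back lies squarely at the outlet. Then tip the hopper right over by its handle so that both small balls drop into the jar while the large one stays in the hopper, and swing it back upright. Leave the cap so set and the jar standing on its pad, and do not disturb the bottle, the tube rack, the jar lid or the canister.

Things in the scene. Friction and masses are not known exactly. Their poses are not given: they have to be found in the camera images.
- dispenser: Fixed white stand of the ball dispenser: base plate 4 mm thick (x -92 to 106, y -42 to 42 mm), two posts 108 mm high (x -8 to 8, outer faces at y -37 and 37 mm) that carry the hopper, and a rest behind them. Origin: on the table, right under the tipping axis. +x points to the pouring side (the pad), +y to the side where the handle sticks out, z up.
- pad (a point): Centre of the top of the round black rubber pad (72 mm across) on the base plate, where the jar stands; 66 mm along the dispenser's +x from its origin, 6 mm above the table. The balls fall within about 20 mm of this centre.
- tip_axis (a point): Point on the hopper's tipping axis, 100 mm above the table over the dispenser's origin; the axis runs along the dispenser's y. Its axes are the dispenser's.
- hopper (a joint): Tipping angle of the hopper, rad: 0 upright on its rest (as at the start), grows as it tips towards the pad, stop at 2.2. Past about 1 rad its weight carries it on over; below that it falls back upright. The balls begin to roll out at about 1.6 rad; 2.0 rad or more held for a second empties it.
- handle (a point): Grip point on the hopper's handle, a round steel bar 12 mm thick, parallel to the tipping axis, on the hopper's +y side (y 27 to 105 mm, then an 18 mm end button, 6 mm long). The point is at x -55, y 80, z +35 mm from the tipping axis when upright and swings about that axis with the hopper (radius 65 mm). Its y axis runs along the bar.
- hopper_mid (a point): Middle of the space inside the hopper; x -41, z +21 mm from the tipping axis when upright; moves with it. The hopper is a clear box, 0.35 kg: x -80 to -2, y -27 to 27, z -3 to 45 mm from the axis when upright; inside 72 x 48 x 42 mm. Its outlet is in the top along the wall next to the pad, under the cap.
- cap (a joint): Angle of the cap, rad, counter-clockwise from above positive, stops at -0.3 and 6.58; friction 0.04 N m, stays where left. It has three slots 120 degrees apart: medium 18 mm wide (50 long), wide 28 mm (28 long), narrow 10 mm (44 long). The slot on the pad side is at the outlet: the medium one at 0 and again at 6.283, narrow at 2.094, wide at 4.189. Off by over 0.14 is not square.
- cap_grip (a point): Grip point on the cap's axis (dispenser x -41, y 0), 175 mm above the table when upright, in a black bar 12 mm thick and 34 mm high, along this point's x from -22 to +18 mm; the +18 end points to the medium slot. Bar top 184.5 mm, cap disc (aluminium, 96 mm across) top 150 mm above the table. At cap angle 0 its axes are the dispenser's.
- jar: Open round steel grinding jar, loose, empty, 66 mm across, 45 mm high, wall 3 mm, floor 4 mm, 0.2 kg. Origin: centre of its underside, z up.
- small1_center (a point): One of two alike small polished grinding balls, dark grey metal, 12 mm across, about 14 g, lying loose in the hopper at the start; the point is its centre.
- small2_center (a point): One of two alike small polished grinding balls, dark grey metal, 12 mm across, about 14 g, lying loose in the hopper at the start; the point is its centre.
- large_center (a point): The one large grinding ball, dark grey metal, 20 mm across, about 63 g, loose in the hopper with the small ones; the point is its centre.
- bottle: Bystander: white plastic bottle, 56 mm across, 150 mm high, standing close by the jar (centres about 85 mm apart), on the robot's side of it. Origin: centre of its underside.
- rack: Bystander: white tube rack 50 (x) x 100 (y) x 45 mm with two clear tubes, tops 74 mm above the table. Origin: centre of its underside.
- jar_lid: Bystander: flat steel jar lid, 68 mm across, 12 mm thick, lying beside the dispenser opposite the handle. Origin: centre of its underside.
- canister: Bystander: white lidded plastic canister, 40 mm across, 60 mm high, standing beside the dispenser opposite the handle, towards the pad. Origin: centre of its underside.

How it is judged:
By the outcome, as a careful person would: the job done as asked, in the order asked, and still so for the second after the job is handed in, with the robot touching nothing.
It also fails if it takes over 72 s, if anything falls off the work surface, if the arm or the gripper's body presses on something with over 40 N, if the wrist force passes 120 N, or if a joint passes its speed limit or range.

### The arm

A 6-joint arm with a two-finger parallel gripper is mounted at the origin on the work surface. World frame = base frame: x ahead of the robot, y to its left, z up, the work surface at z = 0. Lengths are in m, angles in degrees, forces in N, time in s.
With the tool pointing down it reaches from about 0.375 to 0.9 m from the base axis. Payload 3.1 kg.
Tool frame: the origin (TCP) lies at the very end of the fingers, on their centre line; the grasp point (between the pads) lies 19 mm behind it; z points along the fingers, y is the line along which they close (so a half turn about z gives the same grasp; the last joint's range is limited). The gripper opens to 87 mm and grips with 3 to 60 N. Pads are 19 mm wide; open, the fingers measure 117 mm over their backs; the gripper's body (75 mm by 190 mm) begins 51 mm behind the grasp point.
Start: joints at [-79.326, 30.224, 82.088, -0, 67.689, -10.227], TCP at [0.223, -0.584, 0.223] pointing down, gripper open.
Joint ranges: [-176.69, 176.69], [-43.24, 126.21], [12.49, 139.97], [-82, 262], [0, 151.66], [-163.58, 163.58]. Speed limits (degrees/s): [159.86, 159.86, 180, 180, 180, 180].

### API

Orientations are given as a 3x3 rotation matrix whose columns are the frame's x, y, z axes.
In Python, from rig import bot gives the robot as it stands.
- The arm moves only by the tool move_arm, never from a script. Its argument "increments" is a list of rows, each an object with "xyz": the shift along the tool's x, y, z in mm, a list of three; "roll": the turn about the tool's z in rad; "grip": the opening in per cent of the stroke, from 0 (shut) to 100 (fully open). A call has 1 to 5 rows; each row shifts and turns the commanded pose from where the row before left it, along the tool's axes as they then stand; what a row does not reach is not made up. A row lasts 1/12 s, in which the tool goes at most 41.7 mm and 7.16 degrees, less where a joint would pass 70% of its speed; a pose out of reach is approached as far as the arm can. A call is refused whole if a number of a shift passes 41.7 or a number of a turn 0.125, either way. A call with a gripper value outside its range is refused whole. The fingers move at their own pace and stop on an object; the grip force is fixed at half the most. Time passes only in rows, so rows that do not move let the fingers close. It gives the time, the measured TCP pose, the force, the opening and the grip force at its end, in the units of the state.
- bot.read_state(): the state, without advancing time (a new reading comes with each control period).
- bot.capture(name): name is "side" or "top"; returns (picture, depth): 400x640x3 uint8, red, green, blue; 400x640 float32, m along the optical axis (not along the pixel's ray), 0 where there is no reading.
- bot.camera_model(name): a dict with "intrinsics" (3x3 intrinsics, pixels), "rvec" (rotation vector, rad) and "tvec" (3), from world to camera coordinates, as OpenCV has them. Camera axes: x right, y down, z forward; pixel columns grow to the right and rows downward; lengths in m; the calibration is good to about 2 mm. A picture is of the moment at which its call begins. camera_model takes no time and is no camera call.
- bot.hand_in(): hands the job in; it is judged then, once.
Trained networks look in the newest picture that a camera, given by its name, has taken for a name from the list of things; names that differ only in an ending like _2 or _b are one class to them, and where a whole thing is asked for, a point or a joint stands for the part that bears it (a point fixed in the world has none). Each returns a list of dicts, best first, with "conf" (0 to 1); they miss things now and then, are a little off and sometimes report something else, mostly with a low value. They report only what shows in the picture. A call takes as long as a camera call.
- bot.spot_in(label, camera): "at" ([x, y, z] in m, in the coordinates of the camera as it stood for that picture, good to about 4 mm: the middle of the surface that is visible of it).
- bot.trace(label, camera): "mask" (400x640 bool, what is visible of it).
The state is a dict: "time_s": time; "joint_positions": joint angles; "qvel": joint speeds; "tau": joint torques, N m; "position": TCP position; "tcp_rot": TCP orientation; "force": force on the tool from outside, world axes, zero at the start; "moment": the same for the moment, N m; "opening": opening from 0.0 (shut) to 1.0 (fully open); "grasp_force": force on a finger pad.
Only numpy, scipy, OpenCV 4.12 (cv2) and the standard library are available. Lean on these libraries where they do the work, as an engineer would, in place of code of your own. Each camera call takes 0.05 s, during which the arm holds its last target. There are 200 camera calls.

## Working session

There is one attempt and no reset: what is moved stays moved. The work goes in short steps, Python scripts to look and compute and a tool call to move; the robot and the scene stay as the last step left them, time stands still between calls to the robot, and variables do not carry over. Pictures are saved under pics/ and viewed, at most 10 in all, crops included, and the job is handed in when it is done.

Besides the shell and the picture viewer there is one more tool, called as name([rows], argument=value, ...), one row to a line, values as JSON. move_arm: Moves the arm, as the interface text tells. Its arguments: {"type":"object","properties":{"increments":{"type":"array"}},"required":["increments"]}

```bash
ls; mkdir -p pics; cat > h.py <<'E'
import numpy as np, cv2
from rig import bot
def cam(n):
    m=bot.camera_model(n); R=cv2.Rodrigues(np.array(m['rvec'],float))[0]
    return np.array(m['intrinsics']),R,np.array(m['tvec'],float).ravel()
def w(n,p):
    K,R,t=cam(n); return R.T@(np.array(p)-t)
def cloud(n,d,mask):
    K,R,t=cam(n); v,u=np.nonzero(mask&(d>0)); z=d[v,u]
    c=np.stack([(u-K[0,2])/K[0,0]*z,(v-K[1,2])/K[1,1]*z,z],1)
    return (c-t)@R
def proj(n,P):
    K,R,t=cam(n); q=(R@np.atleast_2d(P).T).T+t; q=q@K.T; return q[:,:2]/q[:,2:]
E
python3 - <<'E'
from h import *
for n in ['top','side']:
    p,d=bot.capture(n); cv2.imwrite(f'pics/{n}0.png',p[:,:,::-1]); np.save(f'{n}0.npy',d)
    K,R,t=cam(n); print(n,'cam at',(-R.T@t).round(3))
    for l in ['dispenser','handle','cap','hopper','jar','bottle','rack','jar_lid','canister','large_center']:
        m=bot.trace(l,n)
        if m:
            c=cloud(n,d,m[0]['mask'])
            if len(c): print(l,round(m[0]['conf'],2),len(c),'med',np.median(c,0).round(3),'min',np.percentile(c,2,axis=0).round(3),'max',np.percentile(c,98,axis=0).round(3))
            np.save(f'm_{n}_{l}.npy',m[0]['mask'])
        else: print(l,'none')
print(bot.read_state())
E
```

```text
pics
top cam at [ 0.33  -0.019  1.08 ]
dispenser 0.75 2239 med [ 0.473 -0.017  0.141] min [ 0.414 -0.063 -0.   ] max [0.603 0.068 0.183]
handle 0.59 1283 med [ 0.457 -0.013  0.148] min [ 0.418 -0.06   0.102] max [0.506 0.084 0.184]
cap 0.5 2145 med [ 0.472 -0.016  0.142] min [ 0.416 -0.06   0.   ] max [0.601 0.071 0.183]
hopper none
jar 0.56 529 med [0.479 0.351 0.008] min [ 0.448  0.312 -0.   ] max [0.509 0.384 0.046]
bottle 0.57 571 med [0.393 0.322 0.098] min [0.369 0.307 0.003] max [0.421 0.351 0.151]
rack none
jar_lid 0.75 410 med [ 0.479 -0.11   0.011] min [ 0.449 -0.139  0.007] max [ 0.51  -0.082  0.015]
canister 0.68 182 med [ 0.543 -0.145  0.058] min [ 0.53  -0.164  0.009] max [ 0.563 -0.129  0.063]
large_center none
side cam at [ 0.477 -0.647  0.746]
dispenser 0.96 3501 med [ 0.48  -0.034  0.011] min [ 0.418 -0.066  0.001] max [0.601 0.054 0.181]
handle 0.76 1368 med [ 0.46  -0.034  0.149] min [ 0.419 -0.064  0.099] max [0.504 0.086 0.185]
cap 0.65 800 med [ 0.464 -0.03   0.151] min [ 0.419 -0.066  0.145] max [0.506 0.02  0.185]
hopper 0.92 1293 med [ 0.46  -0.034  0.149] m
[... 632 characters left out ...]
333675e-04,
        6.76916961e+01, -1.02267191e+01]), 'qvel': array([ 0.02436165, -0.05432493, -0.0085483 , -0.11297365, -0.06096016,
        0.05386318]), 'tau': array([-3.83914835e-05, -4.40026152e+01, -1.76990694e+01,  6.32616319e-02,
        5.04696567e-02, -3.79864161e-05]), 'position': array([ 0.22301404, -0.58381768,  0.22256099]), 'tcp_rot': array([[ 9.34190670e-01,  3.56774146e-01,  1.02021898e-06],
       [ 3.56774146e-01, -9.34190670e-01,  3.34920971e-05],
       [ 1.29021934e-05, -3.09240169e-05, -9.99999999e-01]]), 'force': array([-0.20355015,  0.21185503, -0.31260355]), 'moment': array([-0.01344104, -0.02847742, -0.0328907 ]), 'grasp_force': 0.0, 'opening': 0.9986866697177191}
```

```bash
python3 - <<'E'
from h import *
a=cv2.imread('pics/top0.png');b=cv2.imread('pics/side0.png')
print(proj('top',[[.46,-.02,.17],[.48,.35,.04]]),proj('side',[[.46,-.02,.17],[.48,.35,.04]]))
def crop(i,n):
    c=proj(n,[[.49,0,.1]])[0].astype(int); x,y=c-[90,90]; x=max(x,0);y=max(y,0); print(n,x,y); return cv2.resize(i[y:y+180,x:x+180],(400,400),interpolation=cv2.INTER_CUBIC)
o=np.hstack([crop(a,'top'),crop(b,'side')]); cv2.imwrite('pics/c1.png',o)
# cap disc: points z .145-.156 in both; bar z>.165; handle
for n in ['top','side']:
    d=np.load(n+'0.npy'); c=cloud(n,d,d>0)
    s=(abs(c[:,0]-.47)<.12)&(abs(c[:,1])<.13); c=c[s]
    for lo,hi in [(.143,.157),(.172,.2),(.112,.143)]:
        q=c[(c[:,2]>lo)&(c[:,2]<hi)]
        (ctr,r)=cv2.minEnclosingCircle(q[:,:2].astype(np.float32)); mu=q.mean(0); ev,V=np.linalg.eigh(np.cov(q[:,:2].T))
        print(n,lo,len(q),'circ',np.round(ctr,4),round(r,4),'mean',mu.round(4),'axis deg',np.degrees(np.arctan2(V[1,1],V[0,1])).round(1),'sd',np.sqrt(ev).round(4), cv2.minAreaRect(q[:,:2].astype(np.float32)*1000))
    q=c[(c[:,2]>.115)&(c[:,2]<.147)&(c[:,1]>.045)]; print('handle',len(q),np.round(q.min(0),3),np.round(q.max(0),3))
E
```

```text
[[331.31658787 229.27684895]
 [201.87703502 209.74544879]] [[291.02920483 200.75017545]
 [296.1282426  153.0848131 ]]
top 234 130
side 214 125
top 0.143 945 circ [0.4577 0.0145] 0.0799 mean [ 0.4603 -0.0167  0.1482] axis deg 89.8 sd [0.0248 0.0271] ((471.0519104003906, 8.382415771484375), (148.88987731933594, 95.4487533569336), 69.0633773803711)
top 0.172 89 circ [ 0.4628 -0.0186] 0.0202 mean [ 0.4621 -0.0187  0.1829] axis deg 136.5 sd [0.0036 0.0119] ((462.7223205566406, -18.651609420776367), (11.833200454711914, 39.9514045715332), 46.5906867980957)
top 0.112 206 circ [0.4658 0.0196] 0.0768 mean [0.4555 0.0306 0.1386] axis deg 95.4 sd [0.0173 0.0435] ((467.05853271484375, 17.228599548339844), (144.00025939941406, 79.95992279052734), 75.76477813720703)
handle 100 [0.446 0.045 0.133] [0.462 0.094 0.146]
side 0.143 764 circ [0.4611 0.011 ] 0.08 mean [ 0.461  -0.027   0.1491] axis deg 140.1 sd [0.0257 0.0265] ((450.599365234375, 3.325653076171875), (96.81362915039062, 148.88519287109375), 27.784029006958008)
side 0.172 119 circ [ 0.4638 -0.0221] 0.0206 mean [ 0.4638 -0.0246  0.1811] axis deg 138.7 sd [0.0035 0.0124] ((464.0582275390625, -21.82915687561035), (12.97148323059082, 41.00837326049805), 45.403446197509766)
side 0.112 271 circ [0.4669 0.0152] 0.079 mean [ 0.4626 -0.0132  0.1276] axis deg 92.5 sd [0.0234 0.0507] ((471.9710388183594, 14.149208068847656), (149.52479553222656, 76.954833984375), 78.815673828125)
handle 70 [0.448 0.045 0.129] [0.464 0.093 0.146]
```

View pics/c1.png

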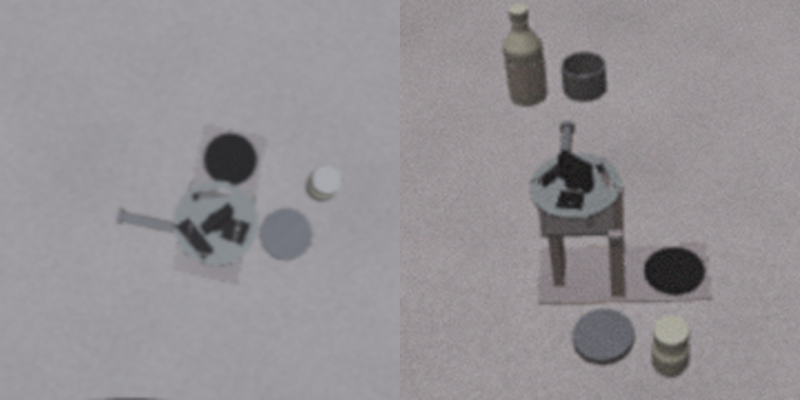

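View pics/top0.png

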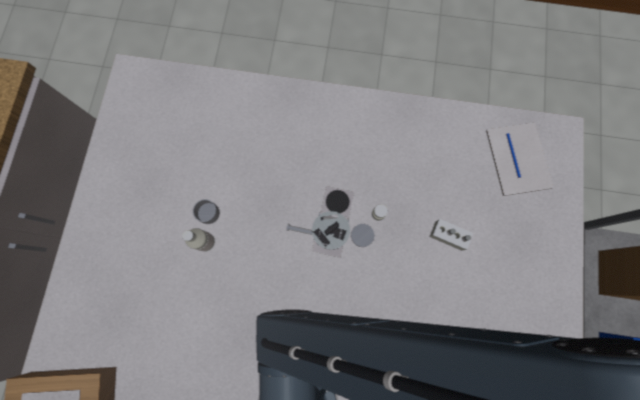

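```bash
python3 - <<'E'
from h import *
outs=[]
for n in ['top','side']:
    im=cv2.imread(f'pics/{n}0.png')
    # ortho of plane z: rows=-x, cols=-y ; pad plane .006 and cap plane .15
    def ortho(z,cx,cy,half,N):
        r=np.linspace(half,-half,N); X,Y=np.meshgrid(cx+r,cy+r,indexing='ij')
        p=proj(n,np.stack([X.ravel(),Y.ravel(),0*X.ravel()+z],1)).reshape(N,N,2).astype(np.float32)
        return cv2.remap(im,p[...,0],p[...,1],cv2.INTER_CUBIC)
    o=ortho(.15,.461,-.02,.06,400); outs.append(cv2.convertScaleAbs(o,alpha=1.5))
    p=ortho(.006,.57,-.03,.07,280); g=cv2.cvtColor(p,cv2.COLOR_BGR2GRAY)
    k,l,s,c=cv2.connectedComponentsWithStats((g<45).astype(np.uint8))
    for i in range(1,k):
        if s[i,4]>1000: print(n,'pad',.57+.07-c[i][1]*.0005,-.03+.07-c[i][0]*.0005,s[i]*.5, s[i,4]*.25)
    d=np.load(n+'0.npy')
    c=cloud(n,d,d>0); c=c[(abs(c[:,0]-.461)<.06)&(abs(c[:,1]+.02)<.06)&(c[:,2]>.146)&(c[:,2]<.154)]
    (ct,r)=cv2.minEnclosingCircle(c[:,:2].astype(np.float32)); print(n,'cap',ct,r)
    m=np.load(f'm_{n}_jar.npy'); c=cloud(n,d,d>0); s=(np.hypot(c[:,0]-.48,c[:,1]-.345)<.05)&(c[:,2]>.036)&(c[:,2]<.052); print('jar rim',cv2.minEnclosingCircle(c[s][:,:2].astype(np.float32)))
    s=(np.hypot(c[:,0]-.395,c[:,1]-.325)<.06)&(c[:,2]>.14);print('bottle',np.median(c[s],0) if s.any() else 0)
    s=(c[:,0]<.48)&(c[:,0]>.42)&(c[:,1]>.045)&(c[:,1]<.11)&(c[:,2]>.12)
    vx,vy,x0,y0=cv2.fitLine(c[s][:,:2].astype(np.float32),cv2.DIST_HUBER,0,.01,.01).ravel(); print('handle dir',np.degrees(np.arctan2(vy,vx)),x0,y0,c[s][:,2].max(),c[s][:,1].max())
cv2.imwrite('pics/o.png',np.hstack(outs))
E
```

```text
top pad 0.5686946331856227 -0.026230132939438697 [  35.5   41.    60.    59.  5077.5] 2538.75
top cap (0.46149304509162903, -0.017210450023412704) 0.0482066310942173
jar rim ((0.47943294048309326, 0.3444526195526123), 0.033671680837869644)
bottle [0.39520088 0.3335802  0.14884933]
handle dir 86.88465 0.45284742 0.07180189 0.1457698976685266 0.09421806078650921
side pad 0.568723516642547 -0.028118125904486244 [  35.   38.   67.   67. 6910.] 3455.0
side cap (0.4632565379142761, -0.019900083541870117) 0.04948178678750992
jar rim ((0.48073941469192505, 0.3405739963054657), 0.03472333028912544)
bottle [0.39736716 0.32669872 0.1486753 ]
handle dir 85.138466 0.45511723 0.07308715 0.14636850338728852 0.09340206508856609
```

View pics/o.png

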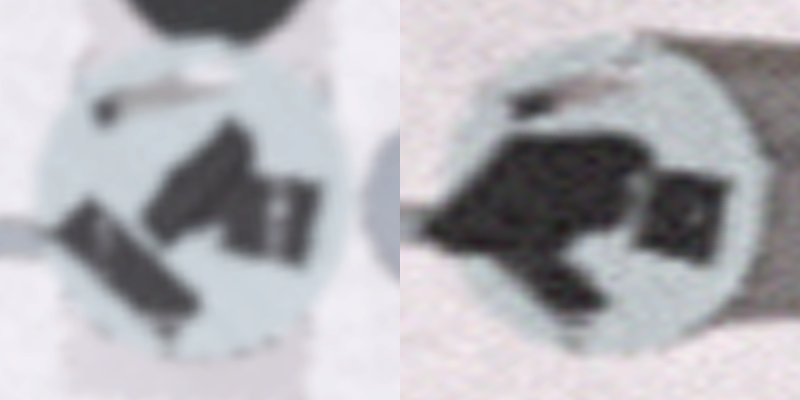

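The ortho view of the cap (up = +x, left = +y) shows the narrow slot near the outlet at (165,93), the medium slot at lower left (127,260) and the wide slot at right (272,218). The bar points at about 137°. With a dispenser yaw of about -4.6°, the cap is at about 142°, so it needs 142° clockwise to bring the medium slot to the outlet. I'll do the jar first.

move_arm([
  {"xyz": [0,0,0],"roll": 0.1216,"grip": 100},
  {"xyz": [0,0,0],"roll": 0.1216,"grip": 100},
  {"xyz": [0,0,0],"roll": 0.1216,"grip": 100},
  {"xyz": [17.7,-33.4,0],"roll": 0,"grip": 100},
  {"xyz": [17.7,-33.4,0],"roll": 0,"grip": 100},
])

```text
time_s: 1.52
position: [0.2579, -0.5181, 0.2224]
tcp_rot: [[1.0, -0.004, 0.0], [-0.004, -1.0, -0.001], [0.0, 0.001, -1.0]]
force: [-0.0, 0.9, -0.6]
opening: 1.0
grasp_force: 0.0
```

move_arm([
  {"xyz": [17.7,-33.4,0],"roll": 0,"grip": 100},
  {"xyz": [17.7,-33.4,0],"roll": 0,"grip": 100},
  {"xyz": [17.7,-33.4,0],"roll": 0,"grip": 100},
  {"xyz": [17.7,-33.4,0],"roll": 0,"grip": 100},
  {"xyz": [17.7,-33.4,0],"roll": 0,"grip": 100},
])

```text
time_s: 1.93
position: [0.3475, -0.3485, 0.2228]
tcp_rot: [[1.0, -0.001, 0.0], [-0.001, -1.0, -0.0], [0.0, 0.0, -1.0]]
force: [2.2, -0.2, -0.0]
opening: 1.004
grasp_force: 0.0
```

move_arm([
  {"xyz": [17.7,-33.4,0],"roll": 0,"grip": 100},
  {"xyz": [17.7,-33.4,0],"roll": 0,"grip": 100},
  {"xyz": [17.7,-33.4,0],"roll": 0,"grip": 100},
  {"xyz": [5,-37,0],"roll": 0,"grip": 100},
  {"xyz": [5,-37,0],"roll": 0,"grip": 100},
])

```text
time_s: 2.35
position: [0.4109, -0.1744, 0.2228]
tcp_rot: [[1.0, 0.0, 0.001], [0.0, -1.0, -0.001], [0.001, 0.001, -1.0]]
force: [0.7, -0.3, -0.3]
opening: 0.997
grasp_force: 0.0
```

move_arm([
  {"xyz": [5,-37,0],"roll": 0,"grip": 100},
  {"xyz": [5,-37,0],"roll": 0,"grip": 100},
  {"xyz": [5,-37,0],"roll": 0,"grip": 100},
  {"xyz": [5,-37,0],"roll": 0,"grip": 100},
  {"xyz": [5,-37,0],"roll": 0,"grip": 100},
])

```text
time_s: 2.77
position: [0.4351, 0.0109, 0.2229]
tcp_rot: [[1.0, -0.0, 0.001], [-0.0, -1.0, -0.0], [0.001, 0.0, -1.0]]
force: [1.0, -0.6, -0.1]
opening: 1.001
grasp_force: 0.0
```

move_arm([
  {"xyz": [5,-37,0],"roll": 0,"grip": 100},
  {"xyz": [5,-37,0],"roll": 0,"grip": 100},
  {"xyz": [5,-37,0],"roll": 0,"grip": 100},
  {"xyz": [5,-37,0],"roll": 0,"grip": 100},
  {"xyz": [5,-37,0],"roll": 0,"grip": 100},
])

```text
time_s: 3.18
position: [0.46, 0.1962, 0.2228]
tcp_rot: [[1.0, 0.0, 0.001], [0.0, -1.0, 0.0], [0.001, -0.0, -1.0]]
force: [0.8, -0.5, 0.4]
opening: 1.001
grasp_force: 0.0
```

move_arm([
  {"xyz": [5,-37,0],"roll": 0,"grip": 100},
  {"xyz": [5,-37,0],"roll": 0,"grip": 100},
  {"xyz": [5,-37,0],"roll": 0,"grip": 100},
  {"xyz": [5,-37,0],"roll": 0,"grip": 100},
  {"xyz": [0,0,0],"roll": 0,"grip": 100},
])

```text
time_s: 3.6
position: [0.4812, 0.3486, 0.2229]
tcp_rot: [[1.0, 0.005, 0.004], [0.005, -1.0, 0.005], [0.004, -0.005, -1.0]]
force: [0.3, -1.2, -0.4]
opening: 0.999
grasp_force: 0.0
```

move_arm([
  {"xyz": [0,0,40],"roll": 0,"grip": 100},
  {"xyz": [0,0,40],"roll": 0,"grip": 100},
  {"xyz": [0,0,40],"roll": 0,"grip": 100},
  {"xyz": [0,0,40],"roll": 0,"grip": 100},
  {"xyz": [0,0,28],"roll": 0,"grip": 100},
])

```text
time_s: 4.02
position: [0.4784, 0.3411, 0.0315]
tcp_rot: [[1.0, 0.0, -0.003], [0.0, -1.0, -0.002], [-0.003, 0.002, -1.0]]
force: [-0.1, 0.0, 0.6]
opening: 1.0
grasp_force: 0.0
```

move_arm([
  {"xyz": [0,0,12],"roll": 0,"grip": 100},
  {"xyz": [0,0,8],"roll": 0,"grip": 100},
  {"xyz": [0,0,0],"roll": 0,"grip": 80},
  {"xyz": [0,0,0],"roll": 0,"grip": 60},
  {"xyz": [0,0,0],"roll": 0,"grip": 50},
])

```text
time_s: 4.43
position: [0.4816, 0.3428, 0.0165]
tcp_rot: [[1.0, -0.0, 0.004], [-0.0, -1.0, 0.002], [0.004, -0.002, -1.0]]
force: [0.6, -0.2, 0.1]
opening: 0.854
grasp_force: 0.0
```

move_arm([
  {"xyz": [0,0,0],"roll": 0,"grip": 50},
  {"xyz": [0,0,0],"roll": 0,"grip": 50},
  {"xyz": [0,0,0],"roll": 0,"grip": 50},
])

```text
time_s: 4.68
position: [0.4814, 0.3428, 0.0165]
tcp_rot: [[1.0, -0.0, 0.003], [-0.0, -1.0, 0.002], [0.003, -0.002, -1.0]]
force: [-0.9, 0.2, 6.3]
opening: 0.755
grasp_force: 30.0
```

move_arm([
  {"xyz": [0,0,-20],"roll": 0,"grip": 50},
  {"xyz": [0,0,-20],"roll": 0,"grip": 50},
  {"xyz": [0,0,-20],"roll": 0,"grip": 50},
  {"xyz": [4,17,0],"roll": 0,"grip": 50},
  {"xyz": [8,33,0],"roll": 0,"grip": 50},
])

```text
time_s: 5.1
position: [0.4927, 0.2949, 0.0766]
tcp_rot: [[1.0, 0.005, 0.005], [0.005, -1.0, 0.003], [0.005, -0.003, -1.0]]
force: [0.2, 0.5, -1.7]
opening: 0.759
grasp_force: 30.0
```

move_arm([
  {"xyz": [9,38,0],"roll": 0,"grip": 50},
  {"xyz": [9,38,0],"roll": 0,"grip": 50},
  {"xyz": [9,38,0],"roll": 0,"grip": 50},
  {"xyz": [9,38,0],"roll": 0,"grip": 50},
  {"xyz": [9,38,0],"roll": 0,"grip": 50},
])

```text
time_s: 5.52
position: [0.5369, 0.1005, 0.0748]
tcp_rot: [[1.0, 0.0, -0.0], [0.0, -1.0, 0.0], [-0.0, -0.0, -1.0]]
force: [1.2, 1.4, -1.6]
opening: 0.758
grasp_force: 30.0
```

move_arm([
  {"xyz": [9,38,0],"roll": 0,"grip": 50},
  {"xyz": [9,38,0],"roll": 0,"grip": 50},
  {"xyz": [8,33,0],"roll": 0,"grip": 50},
  {"xyz": [4,17,0],"roll": 0,"grip": 50},
  {"xyz": [0,0,0],"roll": 0,"grip": 50},
])

```text
time_s: 5.93
position: [0.5691, -0.0284, 0.075]
tcp_rot: [[1.0, -0.005, 0.003], [-0.005, -1.0, -0.002], [0.003, 0.002, -1.0]]
force: [0.6, 0.2, -1.3]
opening: 0.754
grasp_force: 30.0
```

move_arm([
  {"xyz": [0,0,0],"roll": 0,"grip": 50},
  {"xyz": [0,0,0],"roll": 0,"grip": 50},
])

```text
time_s: 6.1
position: [0.566, -0.0231, 0.0745]
tcp_rot: [[1.0, 0.0, -0.002], [0.0, -1.0, 0.001], [-0.002, -0.001, -1.0]]
force: [-0.3, 0.3, -1.9]
opening: 0.759
grasp_force: 30.0
```

move_arm([
  {"xyz": [2,3.5,20],"roll": 0,"grip": 50},
  {"xyz": [0,0,18],"roll": 0,"grip": 50},
  {"xyz": [0,0,7],"roll": 0,"grip": 50},
  {"xyz": [0,0,4],"roll": 0,"grip": 50},
  {"xyz": [0,0,0],"roll": 0,"grip": 50},
])

```text
time_s: 6.52
position: [0.568, -0.026, 0.0248]
tcp_rot: [[1.0, 0.002, -0.002], [0.002, -1.0, 0.001], [-0.002, -0.001, -1.0]]
force: [-0.4, -0.4, -2.0]
opening: 0.757
grasp_force: 30.0
```

move_arm([
  {"xyz": [0,0,0],"roll": 0,"grip": 50},
])

```text
time_s: 6.6
position: [0.5691, -0.0266, 0.0259]
tcp_rot: [[1.0, 0.001, 0.0], [0.001, -1.0, 0.0], [0.0, -0.0, -1.0]]
force: [0.4, 0.8, -1.5]
opening: 0.755
grasp_force: 30.0
```

```bash
cat > look.py <<'E'
from h import *
import sys
tag=sys.argv[1]
for n in ['top','side']:
    p,d=bot.capture(n); cv2.imwrite(f'pics/{n}{tag}.png',p[:,:,::-1]); np.save(f'{n}{tag}.npy',d)
    c=cloud(n,d,d>0)
    for z0 in [.051]:
        s=(np.hypot(c[:,0]-.569,c[:,1]+.027)<.05)&(abs(c[:,2]-z0)<.006)
        if s.sum()>10: q=c[s]; print(n,'jar rim',[np.round(v,4) for v in cv2.minEnclosingCircle(q[:,:2].astype(np.float32))],q[:,2].max().round(3),len(q))
    s=(abs(c[:,0]-.462)<.04)&(abs(c[:,1]+.019)<.04)&(c[:,2]>.172)&(c[:,2]<.2)
    if s.sum()>10: print(n,'bar',cv2.minAreaRect(c[s][:,:2].astype(np.float32)*1000),c[s].mean(0).round(4), end=' ')
    if s.sum()>10:
        ev,V=np.linalg.eigh(np.cov(c[s][:,:2].T)); print(np.degrees(np.arctan2(V[1,1],V[0,1])).round(1))
s=bot.read_state(); print(s['time_s'],s['position'].round(4),s['force'].round(1),s['joint_positions'].round(1))
E
python3 look.py a
```

```text
side jar rim [array([ 0.5599, -0.0169]), np.float64(0.0306)] 0.057 33
side bar ((462.8375549316406, -22.14784812927246), (13.244428634643555, 41.19427490234375), 45.626338958740234) [ 0.4641 -0.0249  0.1814] 135.9
6.7 [ 0.5696 -0.0271  0.0264] [ 0.4 -0.4 -2.6] [-13.9  42.6  97.9   0.   39.3  76. ]
```

move_arm([
  {"xyz": [0,0.5,2],"roll": 0,"grip": 50},
  {"xyz": [0,0,1.5],"roll": 0,"grip": 50},
  {"xyz": [0,0,1],"roll": 0,"grip": 50},
  {"xyz": [0,0,0],"roll": 0,"grip": 50},
  {"xyz": [0,0,0],"roll": 0,"grip": 50},
])

```text
time_s: 7.12
position: [0.5695, -0.028, 0.0225]
tcp_rot: [[1.0, -0.0, 0.001], [-0.0, -1.0, -0.0], [0.001, 0.0, -1.0]]
force: [-1.6, -0.5, 6.8]
opening: 0.756
grasp_force: 30.0
```

move_arm([
  {"xyz": [0,0,0],"roll": 0,"grip": 78},
  {"xyz": [0,0,0],"roll": 0,"grip": 85},
  {"xyz": [0,0,0],"roll": 0,"grip": 100},
  {"xyz": [0,0,0],"roll": 0,"grip": 100},
  {"xyz": [0,0,0],"roll": 0,"grip": 100},
])

```text
time_s: 7.53
position: [0.569, -0.0279, 0.021]
tcp_rot: [[1.0, -0.0, -0.0], [-0.0, -1.0, 0.0], [-0.0, -0.0, -1.0]]
force: [0.5, -0.1, -0.8]
opening: 0.961
grasp_force: 0.0
```

move_arm([
  {"xyz": [0,0,-20],"roll": 0,"grip": 100},
  {"xyz": [0,0,-41],"roll": 0,"grip": 100},
  {"xyz": [0,0,-41],"roll": 0,"grip": 100},
  {"xyz": [0,0,-41],"roll": 0,"grip": 100},
  {"xyz": [0,0,-41],"roll": 0,"grip": 100},
])

```text
time_s: 7.95
position: [0.5684, -0.0277, 0.2066]
tcp_rot: [[1.0, -0.0, -0.001], [-0.0, -1.0, 0.0], [-0.001, -0.0, -1.0]]
force: [0.9, -0.3, -0.2]
opening: 1.0
grasp_force: 0.0
```

move_arm([
  {"xyz": [0,0,-20],"roll": 0,"grip": 100},
  {"xyz": [0,0,0],"roll": 0,"grip": 100},
])

```text
time_s: 8.12
position: [0.5726, -0.0286, 0.2309]
tcp_rot: [[1.0, 0.0, 0.012], [0.0, -1.0, -0.003], [0.012, 0.003, -1.0]]
force: [0.7, -0.5, -0.1]
opening: 1.003
grasp_force: 0.0
```

```bash
python3 look.py b; python3 - <<'E'
from h import *
a=cv2.imread('pics/sideb.png'); c=proj('side',[[.5,0,.05]])[0].astype(int)
cv2.imwrite('pics/sb.png',cv2.resize(a[c[1]-100:c[1]+100,c[0]-130:c[0]+130],None,fx=3,fy=3,interpolation=cv2.INTER_CUBIC)); print(c-[130,100])
E
```

```text
side jar rim [array([ 0.5667, -0.0296]), np.float64(0.0344)] 0.054 146
side bar ((463.83990478515625, -22.10456085205078), (12.256375312805176, 40.38268280029297), 41.37622833251953) [ 0.4639 -0.0247  0.1813] 135.0
8.2167 [ 0.5691 -0.0278  0.2257] [-0.1 -0.1  0.4] [-14.   25.7  90.    0.   64.2  76. ]
[179 128]
```

View pics/sb.png

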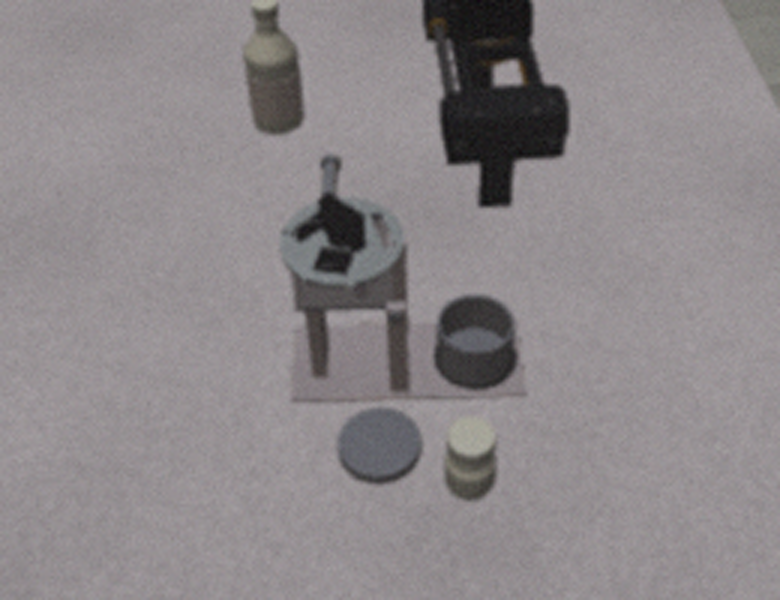

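Jar stands centred on the pad at crop (476,340), and the measured rim centre is (.567,-.029) against the pad's (.569,-.028). Now the cap.

move_arm([
  {"xyz": [-35.7,-3,0],"roll": 0,"grip": 60},
  {"xyz": [-35.7,-3,0],"roll": 0,"grip": 60},
  {"xyz": [-35.7,-3,0],"roll": 0,"grip": 60},
  {"xyz": [0,0,0],"roll": -0.1195,"grip": 60},
  {"xyz": [0,0,0],"roll": -0.1195,"grip": 60},
])

```text
time_s: 8.63
position: [0.4571, -0.0176, 0.2225]
tcp_rot: [[0.97, 0.242, -0.008], [0.242, -0.97, 0.002], [-0.007, -0.004, -1.0]]
force: [0.3, -0.3, -0.0]
opening: 0.706
grasp_force: 0.0
```

move_arm([
  {"xyz": [0,0,0],"roll": -0.1195,"grip": 60},
  {"xyz": [0,0,0],"roll": -0.1195,"grip": 60},
  {"xyz": [0,0,0],"roll": -0.1195,"grip": 60},
  {"xyz": [0,0,0],"roll": -0.1195,"grip": 60},
  {"xyz": [0,0,0],"roll": -0.1195,"grip": 60},
])

```text
time_s: 9.05
position: [0.4602, -0.0184, 0.2228]
tcp_rot: [[0.666, 0.746, -0.005], [0.746, -0.666, 0.002], [-0.002, -0.005, -1.0]]
force: [0.2, -0.7, -0.4]
opening: 0.601
grasp_force: 0.0
```

move_arm([
  {"xyz": [0,0,0],"roll": -0.1195,"grip": 60},
  {"xyz": [0,0,0],"roll": -0.1195,"grip": 60},
  {"xyz": [0,0,0],"roll": -0.1195,"grip": 60},
  {"xyz": [0,0,0],"roll": -0.1195,"grip": 60},
  {"xyz": [0,0,0],"roll": -0.1195,"grip": 60},
])

```text
time_s: 9.47
position: [0.4601, -0.0184, 0.2227]
tcp_rot: [[0.131, 0.991, -0.006], [0.991, -0.131, 0.002], [0.001, -0.006, -1.0]]
force: [-0.2, 0.2, -0.1]
opening: 0.602
grasp_force: 0.0
```

move_arm([
  {"xyz": [0,0,0],"roll": -0.1195,"grip": 60},
  {"xyz": [0,0,0],"roll": -0.1195,"grip": 60},
  {"xyz": [0,0,0],"roll": -0.1195,"grip": 60},
  {"xyz": [0,0,0],"roll": -0.1195,"grip": 60},
  {"xyz": [0,0,0],"roll": -0.1195,"grip": 60},
])

```text
time_s: 9.88
position: [0.4602, -0.0184, 0.2227]
tcp_rot: [[-0.45, 0.893, -0.005], [0.893, 0.45, 0.002], [0.004, -0.004, -1.0]]
force: [-0.6, 0.0, 0.2]
opening: 0.599
grasp_force: 0.0
```

move_arm([
  {"xyz": [0,0,0],"roll": -0.1195,"grip": 60},
  {"xyz": [0,0,0],"roll": -0.1195,"grip": 60},
  {"xyz": [0,0,0],"roll": -0.1195,"grip": 60},
  {"xyz": [0,0,0],"roll": 0,"grip": 60},
  {"xyz": [0,0,0],"roll": 0,"grip": 60},
])

```text
time_s: 10.3
position: [0.4607, -0.0185, 0.2234]
tcp_rot: [[-0.728, 0.685, -0.004], [0.685, 0.728, 0.001], [0.004, -0.002, -1.0]]
force: [0.7, -0.2, -0.1]
opening: 0.601
grasp_force: 0.0
```

move_arm([
  {"xyz": [0,0,0],"roll": 0,"grip": 60},
])

```text
time_s: 10.38
position: [0.4611, -0.0186, 0.2239]
tcp_rot: [[-0.729, 0.685, -0.003], [0.685, 0.729, 0.001], [0.003, -0.001, -1.0]]
force: [0.1, -0.2, -0.1]
opening: 0.601
grasp_force: 0.0
```

move_arm([
  {"xyz": [0,0,25],"roll": 0,"grip": 60},
  {"xyz": [0,0,25],"roll": 0,"grip": 60},
  {"xyz": [0,0,12],"roll": 0,"grip": 60},
  {"xyz": [0,0,4],"roll": 0,"grip": 40},
  {"xyz": [0,0,0],"roll": 0,"grip": 20},
])

```text
time_s: 10.8
position: [0.461, -0.0186, 0.1579]
tcp_rot: [[-0.73, 0.684, -0.003], [0.684, 0.73, 0.001], [0.003, -0.001, -1.0]]
force: [-0.0, -0.7, 0.8]
opening: 0.524
grasp_force: 0.0
```

move_arm([
  {"xyz": [0,0,0],"roll": 0,"grip": 0},
  {"xyz": [0,0,0],"roll": 0,"grip": 0},
  {"xyz": [0,0,0],"roll": 0,"grip": 0},
  {"xyz": [0,0,0],"roll": 0,"grip": 0},
  {"xyz": [0,0,0],"roll": 0,"grip": 0},
])

```text
time_s: 11.22
position: [0.4622, -0.019, 0.1597]
tcp_rot: [[-0.731, 0.683, 0.001], [0.683, 0.731, -0.001], [-0.001, 0.0, -1.0]]
force: [-1.8, -4.0, 0.9]
opening: 0.147
grasp_force: 2.9
```

move_arm([
  {"xyz": [0,0,0],"roll": 0,"grip": 0},
  {"xyz": [0,0,0],"roll": 0,"grip": 0},
  {"xyz": [0,0,0],"roll": 0.06,"grip": 0},
  {"xyz": [0,0,0],"roll": 0.1,"grip": 0},
  {"xyz": [0,0,0],"roll": 0.1,"grip": 0},
])

```text
time_s: 11.63
position: [0.4618, -0.0193, 0.1596]
tcp_rot: [[-0.527, 0.85, 0.0], [0.85, 0.527, -0.001], [-0.001, -0.001, -1.0]]
force: [-2.3, -2.8, 5.0]
opening: 0.133
grasp_force: 30.0
```

move_arm([
  {"xyz": [0,0,0],"roll": 0.11,"grip": 0},
  {"xyz": [0,0,0],"roll": 0.11,"grip": 0},
  {"xyz": [0,0,0],"roll": 0.11,"grip": 0},
  {"xyz": [0,0,0],"roll": 0.11,"grip": 0},
  {"xyz": [0,0,0],"roll": 0.11,"grip": 0},
])

```text
time_s: 12.05
position: [0.4613, -0.0194, 0.1596]
tcp_rot: [[-0.005, 1.0, -0.001], [1.0, 0.005, -0.001], [-0.001, -0.001, -1.0]]
force: [-3.3, -3.0, 6.3]
opening: 0.135
grasp_force: 30.0
```

move_arm([
  {"xyz": [0,0,0],"roll": 0.11,"grip": 0},
  {"xyz": [0,0,0],"roll": 0.11,"grip": 0},
  {"xyz": [0,0,0],"roll": 0.11,"grip": 0},
  {"xyz": [0,0,0],"roll": 0.11,"grip": 0},
  {"xyz": [0,0,0],"roll": 0.11,"grip": 0},
])

```text
time_s: 12.47
position: [0.4608, -0.0193, 0.1596]
tcp_rot: [[0.519, 0.855, -0.002], [0.855, -0.519, -0.001], [-0.002, -0.001, -1.0]]
force: [-3.8, -2.1, 7.0]
opening: 0.137
grasp_force: 30.0
```

move_arm([
  {"xyz": [0,0,0],"roll": 0.11,"grip": 0},
  {"xyz": [0,0,0],"roll": 0.11,"grip": 0},
  {"xyz": [0,0,0],"roll": 0.11,"grip": 0},
  {"xyz": [0,0,0],"roll": 0.11,"grip": 0},
  {"xyz": [0,0,0],"roll": 0.11,"grip": 0},
])

```text
time_s: 12.88
position: [0.4604, -0.0189, 0.1596]
tcp_rot: [[0.889, 0.458, -0.003], [0.458, -0.889, -0.0], [-0.003, -0.001, -1.0]]
force: [-4.8, -0.4, 8.2]
opening: 0.137
grasp_force: 30.0
```

move_arm([
  {"xyz": [0,0,0],"roll": 0.11,"grip": 0},
  {"xyz": [0,0,0],"roll": 0.11,"grip": 0},
  {"xyz": [0,0,0],"roll": 0.11,"grip": 0},
  {"xyz": [0,0,0],"roll": 0.11,"grip": 0},
  {"xyz": [0,0,0],"roll": 0.12,"grip": 0},
])

```text
time_s: 13.3
position: [0.4603, -0.0184, 0.1596]
tcp_rot: [[0.996, -0.085, -0.003], [-0.085, -0.996, 0.001], [-0.003, -0.0, -1.0]]
force: [-3.6, 0.5, 9.4]
opening: 0.139
grasp_force: 30.0
```

move_arm([
  {"xyz": [0,0,0],"roll": 0,"grip": 0},
  {"xyz": [0,0,0],"roll": 0,"grip": 0},
])

```text
time_s: 13.47
position: [0.4603, -0.0184, 0.1596]
tcp_rot: [[0.997, -0.08, -0.003], [-0.08, -0.997, 0.001], [-0.003, -0.0, -1.0]]
force: [-4.8, 1.2, 8.8]
opening: 0.138
grasp_force: 30.0
```

move_arm([
  {"xyz": [0,0,0],"roll": 0,"grip": 25},
  {"xyz": [0,0,0],"roll": 0,"grip": 50},
  {"xyz": [0,0,0],"roll": 0,"grip": 50},
  {"xyz": [0,0,-20],"roll": 0,"grip": 50},
  {"xyz": [0,0,-40],"roll": 0,"grip": 50},
])

```text
time_s: 13.88
position: [0.4587, -0.018, 0.216]
tcp_rot: [[0.997, -0.08, -0.011], [-0.08, -0.997, 0.003], [-0.011, -0.002, -1.0]]
force: [0.3, 0.9, 0.2]
opening: 0.424
grasp_force: 0.0
```

move_arm([
  {"xyz": [0,0,-16],"roll": 0,"grip": 50},
  {"xyz": [-4,-29.1,0],"roll": 0,"grip": 50},
  {"xyz": [-4,-29.1,0],"roll": 0,"grip": 50},
  {"xyz": [-4,-29.1,0],"roll": 0,"grip": 50},
  {"xyz": [0,0,0],"roll": -0.1208,"grip": 50},
])

```text
time_s: 14.3
position: [0.4559, 0.073, 0.235]
tcp_rot: [[0.999, 0.045, -0.001], [0.045, -0.999, 0.002], [-0.001, -0.002, -1.0]]
force: [-0.4, -0.5, -0.1]
opening: 0.498
grasp_force: 0.0
```

move_arm([
  {"xyz": [0,0,0],"roll": -0.1208,"grip": 50},
  {"xyz": [0,0,0],"roll": -0.1208,"grip": 50},
  {"xyz": [0,0,0],"roll": -0.1208,"grip": 50},
  {"xyz": [0,0,0],"roll": -0.1208,"grip": 50},
  {"xyz": [0,0,0],"roll": -0.1208,"grip": 50},
])

```text
time_s: 14.72
position: [0.4569, 0.0693, 0.2348]
tcp_rot: [[0.796, 0.606, -0.0], [0.606, -0.796, 0.0], [-0.0, -0.0, -1.0]]
force: [-0.6, -0.5, -0.7]
opening: 0.497
grasp_force: 0.0
```

move_arm([
  {"xyz": [0,0,0],"roll": -0.1208,"grip": 50},
  {"xyz": [0,0,0],"roll": -0.1208,"grip": 50},
  {"xyz": [0,0,0],"roll": -0.1208,"grip": 50},
  {"xyz": [0,0,0],"roll": -0.1208,"grip": 50},
  {"xyz": [0,0,0],"roll": -0.1208,"grip": 50},
])

```text
time_s: 15.13
position: [0.4569, 0.0692, 0.2348]
tcp_rot: [[0.311, 0.95, -0.0], [0.95, -0.311, 0.0], [0.0, -0.0, -1.0]]
force: [-0.1, 0.1, -1.4]
opening: 0.504
grasp_force: 0.0
```

move_arm([
  {"xyz": [0,0,0],"roll": -0.1208,"grip": 50},
  {"xyz": [0,0,0],"roll": -0.1208,"grip": 50},
  {"xyz": [0,0,0],"roll": 0,"grip": 50},
  {"xyz": [0,0,0],"roll": 0,"grip": 50},
])

```text
time_s: 15.47
position: [0.4569, 0.0692, 0.2349]
tcp_rot: [[0.083, 0.997, -0.0], [0.997, -0.083, 0.0], [0.0, -0.0, -1.0]]
force: [-0.9, 0.3, 0.2]
opening: 0.5
grasp_force: 0.0
```

```bash
python3 look.py c; python3 - <<'E'
from h import *
outs=[]
for n in ['top','side']:
    im=cv2.imread(f'pics/{n}c.png'); d=np.load(n+'c.npy')
    r=np.linspace(.06,-.06,400); X,Y=np.meshgrid(.462+r,-.019+r,indexing='ij')
    p=proj(n,np.stack([X.ravel(),Y.ravel(),0*X.ravel()+.15],1)).reshape(400,400,2).astype(np.float32)
    outs.append(cv2.convertScaleAbs(cv2.remap(im,p[...,0],p[...,1],cv2.INTER_CUBIC),alpha=1.5))
    c=cloud(n,d,d>0); s=(abs(c[:,0]-.455)<.03)&(c[:,1]>.04)&(c[:,1]<.1)&(c[:,2]>.12)&(c[:,2]<.155)
    if s.any(): print(n,'handle',s.sum(),c[s].mean(0),c[s].max(0),c[s].min(0))
cv2.imwrite('pics/oc.png',np.hstack(outs))
E
```

```text
top jar rim [array([ 0.5677, -0.0263]), np.float64(0.0329)] 0.054 79
top bar ((458.9256286621094, -17.03064727783203), (11.800047874450684, 39.350284576416016), 85.21099853515625) [ 0.4588 -0.0172  0.1833] 175.6
side jar rim [array([ 0.5679, -0.0292]), np.float64(0.0344)] 0.054 144
side bar ((459.6962585449219, -20.77572250366211), (13.28495979309082, 38.553138732910156), 86.80570220947266) [ 0.4598 -0.0229  0.1809] 175.0
15.5667 [0.457  0.0692 0.2349] [ 0.8  0.1 -0.6] [ -5.3  16.7 103.8   0.   59.5  -0.6]
top handle 11 [0.45072942 0.04278413 0.13860089] [0.45618435 0.04522927 0.14130561] [0.44567777 0.04010829 0.13562671]
side handle 77 [0.45490261 0.06991539 0.13986862] [0.4639285  0.0945059  0.14495125] [0.44743904 0.04218075 0.13184791]
```

View pics/oc.png

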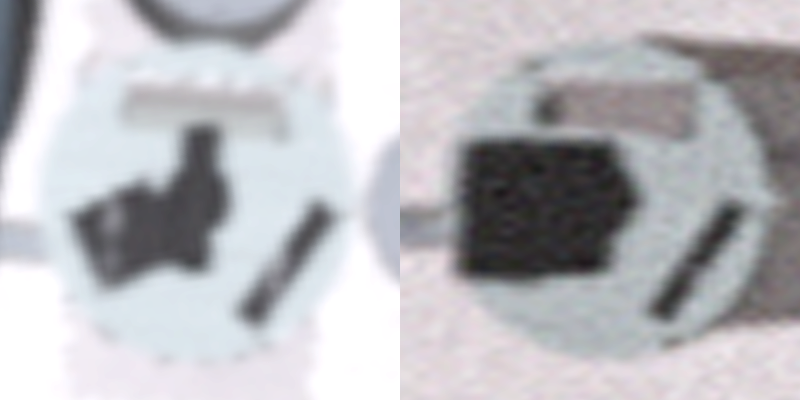

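Medium slot now lies at the outlet (205,105) and the bar sits at 175.3°, square with the dispenser. Next, grip the handle.

move_arm([
  {"xyz": [0,-1.5,35],"roll": 0,"grip": 50},
  {"xyz": [0,0,35],"roll": 0,"grip": 50},
  {"xyz": [0,0,30],"roll": 0,"grip": 50},
  {"xyz": [0,0,14],"roll": 0,"grip": 50},
  {"xyz": [0,0,5],"roll": 0,"grip": 50},
])

```text
time_s: 15.98
position: [0.4537, 0.0694, 0.1137]
tcp_rot: [[0.082, 0.997, -0.005], [0.997, -0.082, 0.001], [0.0, -0.005, -1.0]]
force: [-0.7, -0.7, 0.1]
opening: 0.498
grasp_force: 0.0
```

move_arm([
  {"xyz": [0,0,0],"roll": 0,"grip": 25},
  {"xyz": [0,0,0],"roll": 0,"grip": 10},
  {"xyz": [0,0,0],"roll": 0,"grip": 0},
  {"xyz": [0,0,0],"roll": 0,"grip": 0},
  {"xyz": [0,0,0],"roll": 0,"grip": 0},
])

```text
time_s: 16.4
position: [0.4562, 0.0692, 0.1171]
tcp_rot: [[0.08, 0.997, 0.003], [0.997, -0.08, -0.0], [0.0, 0.003, -1.0]]
force: [0.5, 0.4, -0.4]
opening: 0.206
grasp_force: 0.0
```

move_arm([
  {"xyz": [0,0,0],"roll": 0,"grip": 0},
  {"xyz": [0,0,0],"roll": 0,"grip": 0},
])

```text
time_s: 16.57
position: [0.4533, 0.0695, 0.1166]
tcp_rot: [[0.08, 0.997, -0.004], [0.997, -0.08, 0.0], [-0.0, -0.004, -1.0]]
force: [-4.5, 1.0, 6.7]
opening: 0.123
grasp_force: 30.0
```

```bash
python3 - <<'E'
import numpy as np
a0=np.arctan2(35,-55); r=np.hypot(55,35)
def ease(N,T): 
    u=np.linspace(0,1,N+1); return T*(10*u**3-15*u**4+6*u**5)
def path(th): return np.stack([r*np.cos(a0-th),-r*np.sin(a0-th)],1)   # tool y (=ex), tool z(down)
p=path(np.concatenate([np.linspace(0,2.16,25)])); d=np.diff(p,axis=0); print(d.round(1).tolist(), p[-1]-p[0])
E
```

```text
[[3.4, -4.8], [3.8, -4.5], [4.2, -4.1], [4.5, -3.7], [4.8, -3.3], [5.1, -2.9], [5.4, -2.4], [5.6, -1.9], [5.7, -1.4], [5.8, -0.9], [5.9, -0.3], [5.9, 0.2], [5.8, 0.7], [5.7, 1.2], [5.6, 1.7], [5.4, 2.2], [5.2, 2.7], [4.9, 3.2], [4.6, 3.6], [4.3, 4.0], [3.9, 4.4], [3.5, 4.7], [3.1, 5.0], [2.6, 5.3]] [114.66187417   8.72337978]
```

move_arm([
  {"xyz": [0,3.4,-4.8],"roll": 0,"grip": 0},
  {"xyz": [0,3.8,-4.5],"roll": 0,"grip": 0},
  {"xyz": [0,4.2,-4.1],"roll": 0,"grip": 0},
  {"xyz": [0,4.5,-3.7],"roll": 0,"grip": 0},
  {"xyz": [0,4.8,-3.3],"roll": 0,"grip": 0},
])

```text
time_s: 16.98
position: [0.4691, 0.0684, 0.1357]
tcp_rot: [[0.08, 0.997, -0.016], [0.997, -0.08, 0.001], [0.0, -0.016, -1.0]]
force: [-12.4, 1.1, 5.2]
opening: 0.126
grasp_force: 30.0
```

move_arm([
  {"xyz": [0,5.1,-2.9],"roll": 0,"grip": 0},
  {"xyz": [0,5.4,-2.4],"roll": 0,"grip": 0},
  {"xyz": [0,5.6,-1.9],"roll": 0,"grip": 0},
  {"xyz": [0,5.7,-1.4],"roll": 0,"grip": 0},
])

```text
time_s: 17.32
position: [0.4914, 0.0668, 0.1459]
tcp_rot: [[0.079, 0.997, -0.014], [0.997, -0.079, 0.001], [0.0, -0.014, -1.0]]
force: [-10.0, 2.2, 10.1]
opening: 0.122
grasp_force: 30.0
```

move_arm([
  {"xyz": [0,5.8,-0.9],"roll": 0,"grip": 0},
  {"xyz": [0,5.9,-0.3],"roll": 0,"grip": 0},
  {"xyz": [0,5.9,0.2],"roll": 0,"grip": 0},
  {"xyz": [0,5.8,0.7],"roll": 0,"grip": 0},
  {"xyz": [0,5.7,1.2],"roll": 0,"grip": 0},
])

```text
time_s: 17.73
position: [0.5262, 0.0638, 0.1448]
tcp_rot: [[0.08, 0.997, -0.002], [0.997, -0.08, 0.0], [0.0, -0.002, -1.0]]
force: [-3.9, 1.4, 3.8]
opening: 0.122
grasp_force: 30.0
```

move_arm([
  {"xyz": [0,5.6,1.7],"roll": 0,"grip": 0},
  {"xyz": [0,5.4,2.2],"roll": 0,"grip": 0},
  {"xyz": [0,5.2,2.7],"roll": 0,"grip": 0},
  {"xyz": [0,4.9,3.2],"roll": 0,"grip": 0},
  {"xyz": [0,4.6,3.6],"roll": 0,"grip": 0},
])

```text
time_s: 18.15
position: [0.5533, 0.0615, 0.1304]
tcp_rot: [[0.081, 0.997, 0.001], [0.997, -0.081, 0.0], [0.0, 0.001, -1.0]]
force: [-1.8, 1.9, 0.8]
opening: 0.125
grasp_force: 30.0
```

move_arm([
  {"xyz": [0,4.3,4.0],"roll": 0,"grip": 0},
  {"xyz": [0,3.9,4.4],"roll": 0,"grip": 0},
  {"xyz": [0,3.5,4.7],"roll": 0,"grip": 0},
  {"xyz": [0,3.1,5.0],"roll": 0,"grip": 0},
  {"xyz": [0,2.6,5.3],"roll": 0,"grip": 0},
])

```text
time_s: 18.57
position: [0.5687, 0.0602, 0.108]
tcp_rot: [[0.08, 0.997, -0.004], [0.997, -0.08, 0.0], [-0.0, -0.004, -1.0]]
force: [-17.4, 2.5, 46.9]
opening: 0.128
grasp_force: 30.0
```

```bash
python3 look.py d
```

```text
side jar rim [array([ 0.5688, -0.0305]), np.float64(0.0334)] 0.053 89
18.6667 [0.5686 0.0601 0.1081] [-7.7  1.9 10.4] [-5.1 35.1 95.4 -0.  49.6 -0.6]
```

move_arm([
  {"xyz": [0,0,0],"roll": 0,"grip": 0},
  {"xyz": [0,0,0],"roll": 0,"grip": 0},
  {"xyz": [0,0,0],"roll": 0,"grip": 0},
  {"xyz": [0,0,0],"roll": 0,"grip": 0},
  {"xyz": [0,0,0],"roll": 0,"grip": 0},
])

```text
time_s: 19.08
position: [0.5687, 0.0601, 0.1081]
tcp_rot: [[0.08, 0.997, -0.002], [0.997, -0.08, -0.0], [-0.0, -0.002, -1.0]]
force: [-7.2, 2.3, 10.0]
opening: 0.125
grasp_force: 30.0
```

move_arm([
  {"xyz": [0,0,0],"roll": 0,"grip": 0},
  {"xyz": [0,0,0],"roll": 0,"grip": 0},
  {"xyz": [0,0,0],"roll": 0,"grip": 0},
  {"xyz": [0,0,0],"roll": 0,"grip": 0},
  {"xyz": [0,0,0],"roll": 0,"grip": 0},
])

```text
time_s: 19.5
position: [0.5686, 0.0601, 0.1081]
tcp_rot: [[0.08, 0.997, -0.002], [0.997, -0.08, -0.0], [-0.0, -0.002, -1.0]]
force: [-6.9, 1.3, 10.0]
opening: 0.127
grasp_force: 30.0
```

move_arm([
  {"xyz": [0,0,0],"roll": 0,"grip": 0},
  {"xyz": [0,0,0],"roll": 0,"grip": 0},
  {"xyz": [0,0,0],"roll": 0,"grip": 0},
  {"xyz": [0,0,0],"roll": 0,"grip": 0},
  {"xyz": [0,0,0],"roll": 0,"grip": 0},
])

```text
time_s: 19.92
position: [0.5686, 0.0601, 0.1081]
tcp_rot: [[0.08, 0.997, -0.002], [0.997, -0.08, -0.0], [-0.0, -0.002, -1.0]]
force: [-7.2, 1.5, 9.6]
opening: 0.124
grasp_force: 30.0
```

move_arm([
  {"xyz": [0,0,0],"roll": 0,"grip": 0},
  {"xyz": [0,0,0],"roll": 0,"grip": 0},
  {"xyz": [0,0,0],"roll": 0,"grip": 0},
  {"xyz": [0,0,0],"roll": 0,"grip": 0},
  {"xyz": [0,0,0],"roll": 0,"grip": 0},
])

```text
time_s: 20.33
position: [0.5686, 0.0601, 0.1081]
tcp_rot: [[0.08, 0.997, -0.002], [0.997, -0.08, -0.0], [-0.0, -0.002, -1.0]]
force: [-6.7, 1.5, 8.9]
opening: 0.128
grasp_force: 30.0
```

```bash
python3 - <<'E'
from h import *
p,d=bot.capture('side')
print([(x['conf'],w('side',x['at']).round(3)) for x in bot.spot_in('small1_center','side')],[(x['conf'],w('side',x['at']).round(3)) for x in bot.spot_in('large_center','side')])
c=proj('side',[[.54,-.02,.05]])[0].astype(int)
cv2.imwrite('pics/sd.png',cv2.resize(p[c[1]-60:c[1]+60,c[0]-80:c[0]+80,::-1],None,fx=5,fy=5,interpolation=cv2.INTER_CUBIC))
print(bot.read_state()['force'])
E
```

```text
[] [(0.52, array([ 0.551, -0.047,  0.132]))]
[-7.4441301   1.01788619  9.38963384]
```

View pics/sd.png

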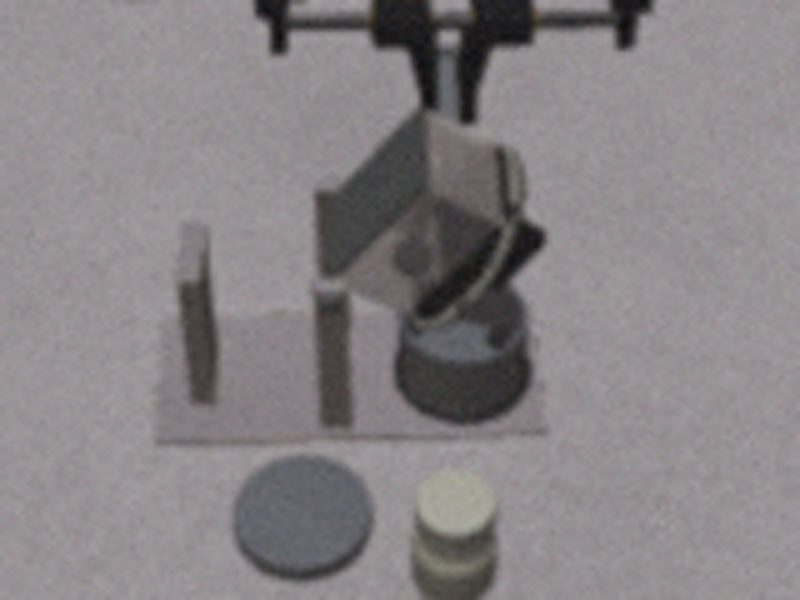

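The large ball is held in the hopper at (410,255) and a small ball shows in the jar at (500,333). Swinging back.

move_arm([
  {"xyz": [0,-2.6,-5.3],"roll": 0,"grip": 0},
  {"xyz": [0,-3.1,-5.0],"roll": 0,"grip": 0},
  {"xyz": [0,-3.5,-4.7],"roll": 0,"grip": 0},
  {"xyz": [0,-3.9,-4.4],"roll": 0,"grip": 0},
  {"xyz": [0,-4.3,-4.0],"roll": 0,"grip": 0},
])

```text
time_s: 20.9
position: [0.555, 0.0611, 0.1316]
tcp_rot: [[0.081, 0.997, 0.006], [0.997, -0.081, -0.001], [0.0, 0.006, -1.0]]
force: [4.5, 0.9, -5.9]
opening: 0.125
grasp_force: 30.0
```

move_arm([
  {"xyz": [0,-4.6,-3.6],"roll": 0,"grip": 0},
  {"xyz": [0,-4.9,-3.2],"roll": 0,"grip": 0},
  {"xyz": [0,-5.2,-2.7],"roll": 0,"grip": 0},
  {"xyz": [0,-5.4,-2.2],"roll": 0,"grip": 0},
  {"xyz": [0,-5.6,-1.7],"roll": 0,"grip": 0},
])

```text
time_s: 21.32
position: [0.5344, 0.0625, 0.148]
tcp_rot: [[0.081, 0.997, 0.019], [0.997, -0.081, -0.002], [-0.0, 0.019, -1.0]]
force: [8.8, 0.3, 3.5]
opening: 0.127
grasp_force: 30.0
```

move_arm([
  {"xyz": [0,-5.7,-1.2],"roll": 0,"grip": 0},
  {"xyz": [0,-5.8,-0.7],"roll": 0,"grip": 0},
  {"xyz": [0,-5.9,-0.2],"roll": 0,"grip": 0},
  {"xyz": [0,-5.9,0.3],"roll": 0,"grip": 0},
  {"xyz": [0,-5.8,0.9],"roll": 0,"grip": 0},
])

```text
time_s: 21.73
position: [0.5082, 0.0644, 0.1521]
tcp_rot: [[0.08, 0.996, 0.026], [0.997, -0.08, -0.003], [-0.001, 0.026, -1.0]]
force: [4.0, -0.9, 26.1]
opening: 0.124
grasp_force: 30.0
```

move_arm([
  {"xyz": [0,-5.7,1.4],"roll": 0,"grip": 0},
  {"xyz": [0,-5.6,1.9],"roll": 0,"grip": 0},
  {"xyz": [0,-5.4,2.4],"roll": 0,"grip": 0},
  {"xyz": [0,-5.1,2.9],"roll": 0,"grip": 0},
  {"xyz": [0,-4.8,3.3],"roll": 0,"grip": 0},
])

```text
time_s: 22.15
position: [0.4701, 0.0671, 0.1364]
tcp_rot: [[0.078, 0.997, 0.001], [0.997, -0.078, -0.002], [-0.002, 0.001, -1.0]]
force: [-4.1, -1.7, 11.0]
opening: 0.125
grasp_force: 30.0
```

move_arm([
  {"xyz": [0,-4.5,3.7],"roll": 0,"grip": 0},
  {"xyz": [0,-4.2,4.1],"roll": 0,"grip": 0},
  {"xyz": [0,-3.8,4.5],"roll": 0,"grip": 0},
  {"xyz": [0,-3.4,4.8],"roll": 0,"grip": 0},
  {"xyz": [0,0,0],"roll": 0,"grip": 0},
])

```text
time_s: 22.57
position: [0.4534, 0.0683, 0.1168]
tcp_rot: [[0.079, 0.997, -0.003], [0.997, -0.079, -0.002], [-0.002, -0.003, -1.0]]
force: [-4.5, -5.2, 1.8]
opening: 0.129
grasp_force: 30.0
```

move_arm([
  {"xyz": [0,0,0],"roll": 0,"grip": 0},
  {"xyz": [0,0,0],"roll": 0,"grip": 0},
])

```text
time_s: 22.73
position: [0.4534, 0.0683, 0.1169]
tcp_rot: [[0.079, 0.997, -0.004], [0.997, -0.079, -0.002], [-0.002, -0.004, -1.0]]
force: [-3.9, -4.7, 2.7]
opening: 0.124
grasp_force: 30.0
```

```bash
python3 - <<'E'
from h import *
outs=[]
for n in ['side','top']:
    p,d=bot.capture(n); np.save(n+'e.npy',d)
    for l in ['small1_center','large_center']: print(n,l,[(round(x['conf'],2),w(n,x['at']).round(3)) for x in bot.spot_in(l,n)])
    c=proj(n,[[.53,-.02,.05]])[0].astype(int)
    outs.append(cv2.resize(p[c[1]-50:c[1]+50,c[0]-50:c[0]+50,::-1],(400,400),interpolation=cv2.INTER_CUBIC))
cv2.imwrite('pics/e.png',cv2.convertScaleAbs(np.hstack(outs),alpha=1.3))
print(bot.read_state()['force'])
E
```

```text
side small1_center []
side large_center []
top small1_center [(0.68, array([ 0.476, -0.11 ,  0.011]))]
top large_center []
[-4.74334191 -3.82460981  1.98318313]
```

View pics/e.png

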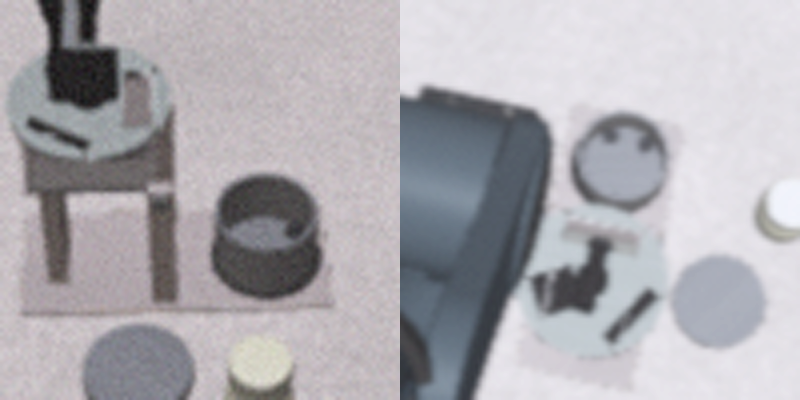

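The top view shows both small balls in the jar at (608,135) and (648,140). The hopper is upright with the medium slot still at the outlet. Release and clear.

move_arm([
  {"xyz": [0,0,0],"roll": 0,"grip": 25},
  {"xyz": [0,0,0],"roll": 0,"grip": 50},
  {"xyz": [0,0,0],"roll": 0,"grip": 50},
  {"xyz": [0,0,0],"roll": 0,"grip": 50},
  {"xyz": [0,0,-20],"roll": 0,"grip": 50},
])

```text
time_s: 23.45
position: [0.4538, 0.0694, 0.1343]
tcp_rot: [[0.081, 0.997, -0.006], [0.997, -0.081, 0.001], [0.0, -0.006, -1.0]]
force: [1.0, -0.7, 0.3]
opening: 0.42
grasp_force: 0.0
```

move_arm([
  {"xyz": [0,0,-35],"roll": 0,"grip": 50},
  {"xyz": [0,0,-35],"roll": 0,"grip": 50},
  {"xyz": [0,0,-35],"roll": 0,"grip": 50},
  {"xyz": [30,0,0],"roll": 0,"grip": 50},
  {"xyz": [30,0,0],"roll": 0,"grip": 50},
])

```text
time_s: 23.87
position: [0.4627, 0.129, 0.2442]
tcp_rot: [[0.084, 0.996, 0.008], [0.996, -0.084, 0.0], [0.001, 0.008, -1.0]]
force: [0.7, 0.3, -1.0]
opening: 0.499
grasp_force: 0.0
```

```bash
python3 look.py f; python3 - <<'E'
from h import *
d=np.load('sidef.npy'); c=cloud('side',d,d>0)
for l in ['canister','jar_lid','bottle']:
    x=bot.spot_in(l,'side'); print(l,w('side',x[0]['at']).round(3) if x else None)
s=(abs(c[:,0]-.462)<.06)&(abs(c[:,1]+.019)<.06)&(c[:,2]>.14)&(c[:,2]<.158); q=c[s]
A=np.c_[q[:,:2],np.ones(len(q))]; print('cap plane',np.linalg.lstsq(A,q[:,2],rcond=None)[0].round(3),q[:,2].mean().round(4))
E
```

```text
top jar rim [array([ 0.5676, -0.0265]), np.float64(0.0331)] 0.054 81
top bar ((459.3418273925781, -17.07498550415039), (11.807570457458496, 39.834747314453125), 85.24290466308594) [ 0.4588 -0.0172  0.1833] 175.6
side jar rim [array([ 0.5686, -0.0301]), np.float64(0.0338)] 0.055 139
side bar ((459.6605224609375, -21.023271560668945), (11.976495742797852, 38.799530029296875), 85.90422058105469) [ 0.4601 -0.0229  0.1813] 174.5
23.9667 [0.4609 0.132  0.2422] [-0.4 -0.9 -1.2] [2.500e+00 1.740e+01 1.012e+02 1.000e-01 6.120e+01 6.900e+00]
canister [ 0.547 -0.162  0.053]
jar_lid [ 0.481 -0.115  0.012]
bottle [0.395 0.314 0.074]
cap plane [-0.002  0.001  0.15 ] 0.1496
```

Everything is in place: the hopper is level, the cap is square, the jar is centred, and the bottle, lid and canister have not moved.

```bash
python3 -c "
from rig import bot
print(bot.hand_in())"
```

```text
the job is handed in; nothing more can be done
None
```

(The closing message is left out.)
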